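# Fold the ratchet-propped layout board flat and park the tape measure on it

### The arm

A 6-joint arm with a two-finger parallel gripper is mounted at the origin on the work surface; the furniture and walls round the work are solid. World frame = base frame: x ahead of the robot, y to its left, z up, the work surface at z = 0. Lengths are in m, angles in rad, forces in N, time in s.
With the tool pointing down it reaches from about 0.425 to 0.95 m from the base axis. Payload 3.5 kg.
Tool frame: the origin (TCP) lies at the very end of the fingers, on their centre line; the grasp point (between the pads) lies 19 mm behind it; z points along the fingers, y is the line along which they close (so a half turn about z gives the same grasp; the last joint's range is limited). The gripper opens to 85 mm and grips with 20 to 120 N. Pads are 22 mm wide; open, the fingers measure 114 mm over their backs; the gripper's body (76 mm by 85 mm) begins 54 mm behind the grasp point. The pads swing forward as they close: fully open they stand 13 mm farther back than shut.
Start: joints at [-1.394, 0.286, 1.577, -0, 1.279, -0.15], TCP at [0.217, -0.639, 0.231] pointing down, gripper open.
Joint ranges: [-2.77, 2.77], [-0.9, 2.22], [0.21, 2.48], [-1.53, 4.67], [0.24, 2.81], [-2.84, 2.84]. Speed limits (rad/s): [2.79, 2.79, 3.14, 3.14, 3.14, 3.14].

### API

Orientations are given as a unit quaternion [x, y, z, w].
In Python, from plant import ctrl, optics, sign_off gives the robot as it stands.
- The arm moves only by the shell command python3 -m creep 'ROWS' [FORCE]. ROWS is JSON, a list of rows, each an object of numbers: "x", "y", "z": the shift along the tool's x, y, z in mm; "rx", "ry", "rz": the turn, a rotation vector about the tool's x, y, z in degrees; "grip": the opening, from 0 (shut) to 1 (fully open). In form: [{"x": .., "y": .., "z": .., "rx": .., "ry": .., "rz": .., "grip": ..}, ...]. A call has exactly 10 rows; each row shifts and turns the commanded pose from where the row before left it, along the tool's axes as they then stand; what a row does not reach is not made up. A row lasts 1/12 s, in which the tool goes at most 41.7 mm and 7.16 degrees, less where a joint would pass 70% of its speed; a pose out of reach is approached as far as the arm can. A call with a gripper value outside its range is refused whole. The fingers move at their own pace and stop on an object; FORCE is the grip in N (left out, the last holds). Time passes only in rows, so rows that do not move let the fingers close, or fill a call up. It gives the time, the measured TCP pose, the force, the opening and the grip force at its end, in the units of the state.
- ctrl.get_state(): the state, without advancing time (a new reading comes with each control period).
- optics.read_camera(name): name is "scene" or "top"; returns a dict with "color" (384x512x3 uint8, blue, green, red), "K" (3x3 intrinsics, pixels), "R" (3x3) and "t" (3): a world point X has camera coordinates R X + t. Camera axes: x right, y down, z forward; pixel columns grow to the right and rows downward; lengths in m; the calibration is good to about 2 mm. A picture is of the moment at which its call begins. There is no depth.
- sign_off(): hands the job in; it is judged then, once.
The state is a dict: "time": time; "qpos": joint angles; "dq": joint speeds; "joint_efforts": joint torques, N m; "eef_pos": TCP position; "tcp_rot": TCP orientation; "contact_force": force on the tool from outside, world axes, zero at the start; "wrist_torque": the same for the moment, N m; "opening": opening from 0.0 (shut) to 1.0 (fully open); "finger_force": force on a finger pad.
Only numpy, scipy, OpenCV 4.12 (cv2) and the standard library are available. Lean on these libraries where they do the work, as an engineer would, in place of code of your own. Each camera call takes 0.05 s, during which the arm holds its last target. There are 200 camera calls.

### The job

The layout board is propped at a slope by its ratchet and I need it level. Take the tape measure off it and stand it on the bench so that it does not tip over, then raise the board by its red bar through the notches and past the top so that the pawl lets go, and lower it by hand, without letting it drop, until it lies flat on its rests. Then stand the tape measure upright on the board's blue strip, lengthwise along the ledge, let go, and leave the pipe couplings and the roll of tape where they are.

Things in the scene. Friction and masses are not known exactly. Their poses are not given: they have to be found in the camera images.
- tape_measure: Yellow tape measure, 38 wide (its x), 78 long (its y), 64 high (its z), 0.3 kg. Origin: centre of its flat underside. Grasp it across its two flat sides, 36 mm apart. At the start it stands on the sloping board with its length up the slope (within about 0.2 rad), its lower end near or against the ledge, tilted with the board.
- stand: Plywood base of the tilting layout board, fixed to the bench, 220 (x) x 246 (y) x 12 mm. Origin: centre of its underside. Its x axis points away from the robot, from the hinge end to the red bar; z up. Two wooden rests carry the flat board. Toothed quadrant and orange pawl are on its -y side. On its +y side the bench is free for at least 150 mm beside the hinge end.
- hinge (a point): Centre of the hinge line, on the base 85 mm to the -x side of its origin and 95 mm above the bench. The hinge runs along the base's y. It does not move when the board tilts.
- board (a joint): Tilt of the board, rad: 0 = flat on its rests, grows as the bar end is raised (stop at 1.5). The pawl lets it rise and catches it at about 0.42, 0.59, 0.77 and 0.95; it cannot be lowered from a notch. At the start it rests in the notch at about 0.59. Board 0.55 kg, hardly damped: let go with the pawl out it falls at about 2 rad/s, which is too hard. Raising it takes about 4 N at the bar.
- bar (a point): Middle of the red round pull bar, 12 mm in diameter, 120 long along the board's y, on two posts at the board's free end: 220 mm from the hinge line along the board, 6 mm above the hinge plane, 44 mm clear between bar and board. 101 mm above the bench when flat. Axes are the board's. The round bar can turn between the fingers as the board tilts.
- strip (a point): Centre of the blue strip on the board's upper face, 75 (x) x 196 (y) mm, directly beside the ledge (wooden bar 10 mm thick, 14 mm above the face, along the hinge edge). Axes are the board's: x from the hinge to the bar, y along the hinge, z out of the face. It lies 47.5 mm from the hinge line and 12 mm above the hinge plane. Board 170 long, 200 wide, 12 thick.
- pawl (a joint): Lean of the orange pawl, rad: below 0.3 it leans into the teeth; 0.75 = tipped right out. Raising the board above about 1.1 (surely by 1.25) makes the kicker on the quadrant tip it out; it stays out, so that the board can then be lowered all the way. The last 0.3 rad of lowering set it in again. The board works it; it need not be touched.
- tape_green: Bystander, not to be disturbed: roll of green tape lying flat, 66 mm across, 19 high. Origin: centre of its underside.
- coupling_3: Bystander, not to be disturbed: dark grey pipe coupling standing on end, 52 mm across, 50 high, between the conduits. Origin: centre of its underside.
- coupling_2: Bystander, not to be disturbed: copper pipe coupling standing on end, 32 mm across, 36 high, between the conduits. Origin: centre of its underside.

How it is judged:
By the outcome, as a careful person would: the job done as asked, in the order asked, and still so for the second after the job is handed in, with the robot touching nothing.
It also fails if it takes over 72 s, if anything falls off the work surface, if the arm or the gripper's body presses on something with over 40 N, if the wrist force passes 120 N, or if a joint passes its speed limit or range.

## Working session

There is one attempt and no reset: what is moved stays moved. The work goes in short steps, Python scripts to look and compute and a shell command to move; the robot and the scene stay as the last step left them, time stands still between calls to the robot, and variables do not carry over. Pictures are saved under pics/ and viewed, at most 10 in all, crops included, and the job is handed in when it is done.

```bash
ls; mkdir -p pics
python3 - <<'E'
from plant import ctrl, optics
import cv2,numpy as np
for n in("scene","top"):
    d=optics.read_camera(n); cv2.imwrite(f"pics/{n}0.png",d["color"]); np.savez(f"{n}0.npz",**d)
    print(n,d["K"].round(1).tolist(),d["R"].round(3).tolist(),d["t"].round(3).tolist())
print(ctrl.get_state())
E
```

```text
pics
scene [[456.7, 0.0, 259.5], [0.0, 456.7, 190.2], [0.0, 0.0, 1.0]] [[-0.854, -0.52, -0.002], [-0.241, 0.401, -0.884], [0.46, -0.755, -0.468]] [0.488, 0.221, 0.79]
top [[348.3, 0.0, 255.7], [0.0, 348.3, 188.4], [0.0, 0.0, 1.0]] [[-0.002, -1.0, 0.006], [-0.99, 0.001, -0.142], [0.142, -0.006, -0.99]] [0.042, 0.57, 0.871]
{'time': 0.1, 'qpos': array([-1.39402292e+00,  2.87126720e-01,  1.57800692e+00, -3.13429229e-05,
        1.27859241e+00, -1.49970332e-01]), 'dq': array([-0.00140535, -0.00164571, -0.00171413, -0.00026823, -0.00169996,
       -0.00082498]), 'joint_efforts': array([ 1.21119014e-03, -4.07291865e+01, -2.93697596e+01, -1.19736633e-04,
        3.41258099e-03, -1.18185994e-05]), 'eef_pos': array([ 0.21658472, -0.63869391,  0.23006521]), 'tcp_rot': array([ 9.86683174e-01,  1.62650474e-01, -2.92959862e-05, -1.06640281e-03]), 'contact_force': array([0.42334641, 0.49229426, 0.07322755]), 'wrist_torque': array([ 0.00822045, -0.04707619, -0.05399169]), 'finger_force': 0.0, 'opening': 0.9993194328302281}
```

View pics/scene0.png

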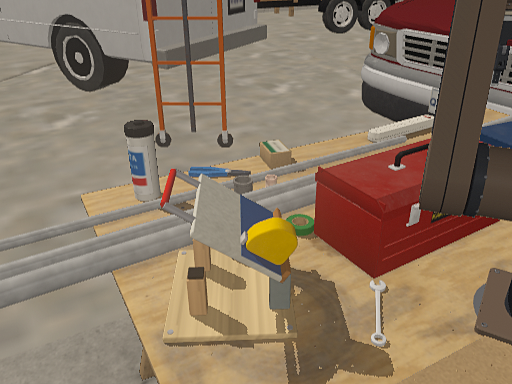

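View pics/top0.png

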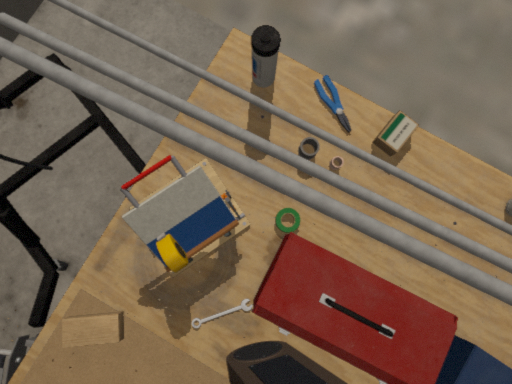

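The scene view shows the board propped, with the yellow tape measure at (270,243), the red bar at (168,188) and the conduits behind the bar. The top view shows the bar ends at (123,188) and (172,158), the tape at (172,252) and the toolbox to the right. Next I'll enlarge both crops.

```bash
cat > h.py <<'E'
import numpy as np,cv2
def load(n,k=0): return dict(np.load(f"{n}{k}.npz"))
def ray(d,u,v):
    c=-d["R"].T@d["t"]; r=d["R"].T@np.linalg.solve(d["K"],[u,v,1.]); return c,r/np.linalg.norm(r)
def onz(d,u,v,z): c,r=ray(d,u,v); return c+r*(z-c[2])/r[2]
def tri(a,pa,b,pb):
    c1,r1=ray(a,*pa);c2,r2=ray(b,*pb)
    s=np.linalg.lstsq(np.c_[r1,-r2],c2-c1,rcond=None)[0]
    p,q=c1+s[0]*r1,c2+s[1]*r2; return (p+q)/2,np.linalg.norm(p-q)
def proj(d,X):
    p=d["K"]@(d["R"]@np.asarray(X)+d["t"]); return p[:2]/p[2]
E
python3 - <<'E'
from h import *
s=load("scene")["color"];t=load("top")["color"]
a=cv2.resize(s[155:355,150:330],None,fx=2.2,fy=2.2,interpolation=2)[:440]
b=cv2.resize(t[145:300,110:300],None,fx=2.1,fy=2.84,interpolation=2)[:440]
b=cv2.resize(t[145:291,115:251],None,fx=3,fy=3,interpolation=2)
a=a[:438];cv2.imwrite("pics/c0.png",np.hstack([a,b[:438]])); print(a.shape,b.shape)
for n,im in(("s",s),("t",t)):
    h=cv2.cvtColor(im,cv2.COLOR_BGR2HSV)
    for nm,lo,hi in(("red",(0,150,90),(6,255,255)),("yel",(22,170,120),(32,255,255)),("blu",(105,130,50),(125,255,255)),("grn",(55,120,60),(80,255,255))):
        m=cv2.inRange(h,lo,hi);cs,_=cv2.findContours(m,0,2)
        for c in cs:
            if cv2.contourArea(c)>80: print(n,nm,cv2.contourArea(c),cv2.minAreaRect(c))
E
```

```text
(438, 396, 3) (438, 408, 3)
s red 209.5 ((167.84457397460938, 187.59068298339844), (7.53300142288208, 39.090171813964844), 14.743562698364258)
s red 12094.0 ((394.0787658691406, 200.373291015625), (123.7270736694336, 171.97650146484375), 65.55604553222656)
s red 1505.0 ((416.8376770019531, 10.66339111328125), (71.21702575683594, 31.393531799316406), 7.943471908569336)
s yel 1663.0 ((272.0000305175781, 237.50003051757812), (50.535133361816406, 42.93250274658203), 26.56505012512207)
s blu 211.5 ((136.19232177734375, 163.03848266601562), (23.69063377380371, 13.271716117858887), 82.87498474121094)
s blu 132.5 ((494.8265075683594, 142.20814514160156), (33.490779876708984, 7.7380523681640625), 23.428691864013672)
s grn 86.0 ((300.0, 222.0), (14.0, 26.0), 90.0)
t red 15366.0 ((358.76531982421875, 314.3853759765625), (195.4697723388672, 88.58203887939453), 26.029592514038086)
t red 223.0 ((145.93234252929688, 172.17941284179688), (4.985272407531738, 57.98255157470703), 57.52880859375)
t yel 509.5 ((169.88461303710938, 251.92306518554688), (33.241302490234375, 18.977312088012695), 60.2551155090332)
t blu 1525.0 ((200.42308044433594, 225.3845977783203), (27.18030548095703, 62.958465576171875), 56.30992889404297)
t grn 399.0 ((287.29412841796875, 219.676513671875), (22.79834747314453, 23.040882110595703), 75.96376037597656)
t grn 97.0 ((392.66943359375, 126.13765716552734), (4.123105049133301, 30.31694984436035), 39.09385681152344)
```

View pics/c0.png

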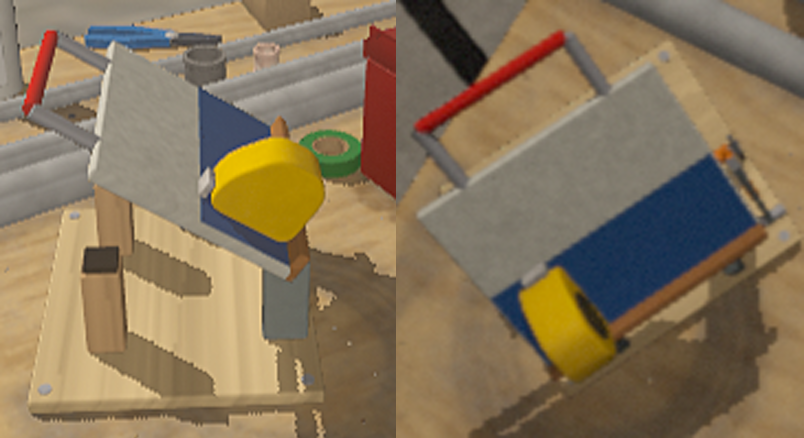

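The crop shows the bar ends clearly in both views, the base corners, the ledge, and the tape measure at the +y end of the strip with its round nose down the slope. Now I'll triangulate.

Run:
```python
from h import *
np.set_printoptions(precision=4,suppress=True)
s=load("scene");t=load("top")
print("cams",-s["R"].T@s["t"],-t["R"].T@t["t"])
S=lambda x,y:(x/2.2+150,y/2.2+155)
T=lambda x,y:((x-396)/3+115,y/3+145)
B1=tri(s,S(50,32),t,T(563,38));B2=tri(s,S(28,107),t,T(420,128));print("bar -y,+y",B1,B2)
bc=(B1[0]+B2[0])/2;dv=B2[0]-B1[0];print("barlen",np.linalg.norm(dv),"yaw",np.arctan2(-dv[0],dv[1]))
print("base s",[onz(s,*S(*p),.012) for p in((30,402),(322,393),(66,208))])
print("base t",[onz(t,*T(*p),.012) for p in((802,232),(672,43))])
print("ledge", tri(s,S(280,120),t,T(762,228)))
print("board +y free corner",tri(s,S(93,178),t,T(420,213)),"-y free",tri(s,S(112,43),t,T(655,67)))
def plane(d,a,b):
    c,r1=ray(d,*a);_,r2=ray(d,*b);n=np.cross(r1,r2);n/=np.linalg.norm(n);return n,n@c
im=t["color"].copy()
for nm,(a,b),(e,f) in(("big",((0,290),(190,228)),((60,72),(460,268))),):
    n1,d1=plane(s,a,b);n2,d2=plane(t,e,f)
    for x in(.5,.6,.7,.8): print(nm,np.linalg.solve([n1,n2,[1,0,0]],[d1,d2,x]))
print("green",onz(t,287.3,219.7,.019),"coup3",onz(t,309,148,.05),"coup2",onz(t,336,162,.036),"toolbox far corner",onz(t,292,238,.12))
```

```text
cams [0.1063 0.7612 0.5656] [0.4409 0.0474 0.9429]
bar -y,+y (array([0.6107, 0.2228, 0.2241]), np.float64(0.0027214462255314292)) (array([0.5468, 0.3204, 0.2219]), np.float64(0.0020257219384454436))
barlen 0.1166481195893718 yaw 0.5790284450639751
base s [array([0.5192, 0.3818, 0.012 ]), array([0.3405, 0.2633, 0.012 ]), array([0.6553, 0.1795, 0.012 ])]
base t [array([0.4829, 0.0559, 0.012 ]), array([0.6545, 0.1742, 0.012 ])]
ledge (array([0.4799, 0.0857, 0.1146]), np.float64(0.0036576504702971837))
board +y free corner (array([0.4884, 0.3287, 0.1884]), np.float64(0.0017172178027300973)) -y free (array([0.5969, 0.1628, 0.1928]), np.float64(0.004017616918562086))
big [ 0.5    -0.2094  0.0369]
big [ 0.6    -0.0109  0.0338]
big [0.7    0.1876 0.0307]
big [0.8    0.3862 0.0276]
green [ 0.4894 -0.042   0.019 ] coup3 [ 0.6762 -0.0991  0.05  ] coup2 [ 0.6416 -0.1725  0.036 ] toolbox far corner [ 0.4414 -0.0426  0.12  ]
```

```bash
cat >> h.py <<'E'
YAW=.585; C0=np.array([.4995,.2195,0]); ex=np.array([np.cos(YAW),np.sin(YAW),0]);ey=np.array([-ex[1],ex[0],0]);ez=np.array([0,0,1.])
H=C0-.085*ex+.095*ez
def bframe(th): return np.c_[np.cos(th)*ex+np.sin(th)*ez,ey,-np.sin(th)*ex+np.cos(th)*ez]
def onboard(d,u,v,th,zb):
    B=bframe(th);c,r=ray(d,u,v);n=B[:,2];s=(zb-n@(c-H))/(n@r);return B.T@(c+s*r-H)
def ybd(d,u,v,th,yb):
    B=bframe(th);c,r=ray(d,u,v);n=B[:,1];s=(yb-n@(c-H))/(n@r);return B.T@(c+s*r-H)
E
python3 - <<'E'
from h import *
np.set_printoptions(precision=4,suppress=True)
s=load("scene");t=load("top")
for n,d in(("s",s),("t",t)):
    m=cv2.inRange(cv2.cvtColor(d["color"],cv2.COLOR_BGR2HSV),(20,130,60),(34,255,255))
    c=max(cv2.findContours(m,0,2)[0],key=cv2.contourArea);p=cv2.approxPolyDP(c,1.2,True)[:,0]
    print(n,p.tolist())
    for q in p: print(q,"z=.012",onboard(d,*q,.59,.012)[:2]," top z=.076",onboard(d,*q,.59,.076)[:2])
S=lambda x,y:(x/2.2+150,y/2.2+155)
T=lambda x,y:((x-396)/3+115,y/3+145)
print("strip chk",onboard(s,*S(200,90),.59,.012),onboard(s,*S(200,235),.59,.012),onboard(t,*T(715,158),.59,.012))
print("hook s",onboard(s,*S(205,185),.59,.02),"hook t",onboard(t,*T(535,273),.59,.02))
a=cv2.resize(s["color"][205:290,225:310],None,fx=7,fy=7,interpolation=2)[:590]
b=cv2.resize(t["color"][225:280,150:180],None,fx=7,fy=7,interpolation=2)
a[:385,-210:]=b
cv2.imwrite("pics/c1.png",a)
E
```

```text
s [[273, 217], [253, 225], [247, 231], [248, 239], [246, 242], [246, 247], [250, 251], [276, 264], [280, 264], [294, 250], [297, 240], [294, 227], [289, 222], [281, 218]]
[273 217] z=.012 [ 0.0113 -0.0782]  top z=.076 [0.066  0.0593]
[253 225] z=.012 [ 0.0593 -0.0089]  top z=.076 [0.1052 0.1158]
[247 231] z=.012 [0.0723 0.021 ]  top z=.076 [0.1158 0.1403]
[248 239] z=.012 [0.0707 0.0438]  top z=.076 [0.1145 0.1588]
[246 242] z=.012 [0.0748 0.0556]  top z=.076 [0.1178 0.1685]
[246 247] z=.012 [0.075  0.0697]  top z=.076 [0.118 0.18 ]
[250 251] z=.012 [0.0675 0.075 ]  top z=.076 [0.1119 0.1843]
[276 264] z=.012 [0.0173 0.0735]  top z=.076 [0.0709 0.183 ]
[280 264] z=.012 [0.0089 0.0675]  top z=.076 [0.064  0.1782]
[294 250] z=.012 [-0.0281  0.0006]  top z=.076 [0.0339 0.1236]
[297 240] z=.012 [-0.0404 -0.0408]  top z=.076 [0.0239 0.0898]
[294 227] z=.012 [-0.0392 -0.085 ]  top z=.076 [0.0248 0.0537]
[289 222] z=.012 [-0.0282 -0.0941]  top z=.076 [0.0338 0.0463]
[281 218] z=.012 [-0.0088 -0.0921]  top z=.076 [0.0497 0.0479]
t [[167, 234], [157, 241], [156, 245], [165, 263], [171, 270], 
[... 266 characters left out ...]

[165 263] z=.012 [0.0174 0.0919]  top z=.076 [0.0532 0.074 ]
[171 270] z=.012 [-0.0073  0.092 ]  top z=.076 [0.0306 0.0741]
[176 272] z=.012 [-0.0195  0.0862]  top z=.076 [0.0195 0.0688]
[188 262] z=.012 [-0.0149  0.0496]  top z=.076 [0.0237 0.0355]
[184 252] z=.012 [0.0139 0.0422]  top z=.076 [0.05   0.0287]
[184 257] z=.012 [0.0026 0.0495]  top z=.076 [0.0397 0.0353]
[180 254] z=.012 [0.0153 0.0523]  top z=.076 [0.0513 0.0379]
[175 246] z=.012 [0.0403 0.0495]  top z=.076 [0.074  0.0354]
[175 240] z=.012 [0.0533 0.041 ]  top z=.076 [0.0859 0.0275]
strip chk [ 0.0841 -0.0908  0.012 ] [0.0847 0.1155 0.012 ] [ 0.0788 -0.1006  0.012 ]
hook s [0.0854 0.0657 0.02  ] hook t [0.0845 0.0571 0.02  ]
```

View pics/c1.png

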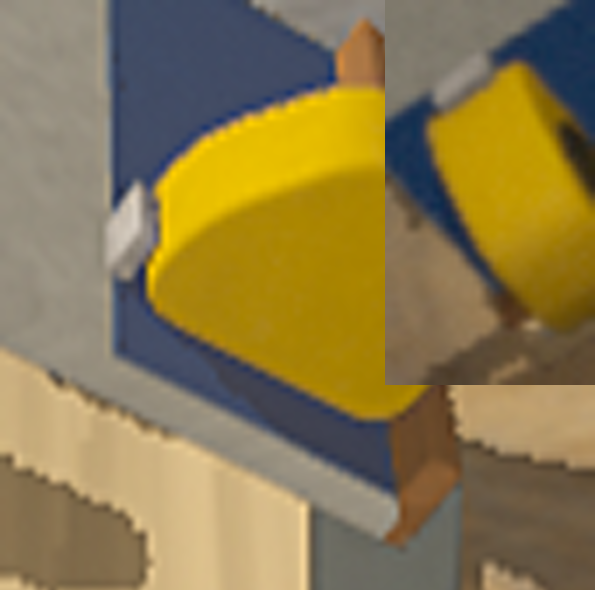

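The crop shows the tape's long axis parallel to the board's x axis, with the hook up the slope and the body ending at the ledge. I place its centre at about (0.048, 0.0555) in the board frame. Moving now: up, then an arc over the toolbox.

```bash
cat >> h.py <<'E'
from scipy.spatial.transform import Rotation as Ro
def delta(pos,R):
    from plant import ctrl
    s=ctrl.get_state();R0=Ro.from_quat(s["tcp_rot"]);R=Ro.from_matrix(R)
    d=np.asarray(pos)-s["eef_pos"]
    print("t",round(s["time"],2),"pos",s["eef_pos"].round(4),"q",s["qpos"].round(2))
    print("rotvec deg(tool)",(R0.inv()*R).as_rotvec(degrees=True).round(1),"shift mm now-frame",(R0.inv().apply(d)*1e3).round(1),"after-turn frame",(R.inv().apply(d)*1e3).round(1))
def down(yaw): c,s=np.cos(yaw),np.sin(yaw);return np.array([[c,s,0],[s,-c,0],[0,0,-1.]])
E
python3 -m creep '[{"z":-40,"grip":1},{"z":-40},{"z":-40},{"z":-40},{"x":36,"y":-18},{"x":36,"y":-18},{"x":36,"y":-18},{"x":36,"y":-18},{"x":36,"y":-18},{"x":36,"y":-18}]' 60; python3 -m creep '[{"x":36,"y":-18},{"x":36,"y":-18},{"x":36,"y":-18},{"x":36,"y":-18},{"x":19,"y":-35},{"x":19,"y":-35},{"x":19,"y":-35},{"x":19,"y":-35},{"x":19,"y":-35},{"x":19,"y":-35}]'
```

```text
$[0]: bad value
$[0]: bad value
```

```bash
python3 -m creep '[{"x":0,"y":0,"z":-40,"rx":0,"ry":0,"rz":0,"grip":1},{"x":0,"y":0,"z":-40,"rx":0,"ry":0,"rz":0,"grip":1},{"x":0,"y":0,"z":-40,"rx":0,"ry":0,"rz":0,"grip":1},{"x":0,"y":0,"z":-40,"rx":0,"ry":0,"rz":0,"grip":1},{"x":36,"y":-18,"z":0,"rx":0,"ry":0,"rz":0,"grip":1},{"x":36,"y":-18,"z":0,"rx":0,"ry":0,"rz":0,"grip":1},{"x":36,"y":-18,"z":0,"rx":0,"ry":0,"rz":0,"grip":1},{"x":36,"y":-18,"z":0,"rx":0,"ry":0,"rz":0,"grip":1},{"x":36,"y":-18,"z":0,"rx":0,"ry":0,"rz":0,"grip":1},{"x":36,"y":-18,"z":0,"rx":0,"ry":0,"rz":0,"grip":1}]' 60
```

```text
time: 0.93
eef_pos: [0.3875, -0.4659, 0.3907]
tcp_rot: [0.987, 0.162, -0.0, -0.0]
contact_force: [0.7, -0.7, 0.6]
opening: 0.996
finger_force: 0.0
```

```bash
python3 -m creep '[{"x":36,"y":-18,"z":0,"rx":0,"ry":0,"rz":0,"grip":1},{"x":36,"y":-18,"z":0,"rx":0,"ry":0,"rz":0,"grip":1},{"x":36,"y":-18,"z":0,"rx":0,"ry":0,"rz":0,"grip":1},{"x":36,"y":-18,"z":0,"rx":0,"ry":0,"rz":0,"grip":1},{"x":19,"y":-35,"z":0,"rx":0,"ry":0,"rz":0,"grip":1},{"x":19,"y":-35,"z":0,"rx":0,"ry":0,"rz":0,"grip":1},{"x":19,"y":-35,"z":0,"rx":0,"ry":0,"rz":0,"grip":1},{"x":19,"y":-35,"z":0,"rx":0,"ry":0,"rz":0,"grip":1},{"x":19,"y":-35,"z":0,"rx":0,"ry":0,"rz":0,"grip":1},{"x":19,"y":-35,"z":0,"rx":0,"ry":0,"rz":0,"grip":1}]' && python3 -m creep '[{"x":19,"y":-35,"z":0,"rx":0,"ry":0,"rz":0,"grip":1},{"x":19,"y":-35,"z":0,"rx":0,"ry":0,"rz":0,"grip":1},{"x":-10,"y":-38,"z":0,"rx":0,"ry":0,"rz":0,"grip":1},{"x":-10,"y":-38,"z":0,"rx":0,"ry":0,"rz":0,"grip":1},{"x":-10,"y":-38,"z":0,"rx":0,"ry":0,"rz":0,"grip":1},{"x":-10,"y":-38,"z":0,"rx":0,"ry":0,"rz":0,"grip":1},{"x":-10,"y":-38,"z":0,"rx":0,"ry":0,"rz":0,"grip":1},{"x":0,"y":0,"z":0,"rx":0,"ry":0,"rz":-7,"grip":1},{"x":0,"y":0,"z":0,"rx":0,"ry":0,"rz":-7,"grip":1},{"x":0,"y":0,"z":0,"rx":0,"ry":0,"rz":0,"grip":1}]'
python3 - <<'E'
from h import *
B=bframe(.59);R=np.c_[B[:,0],-B[:,1],-B[:,2]]
for h in(.12,.05,.016): 
  p=H+B@[.045,.0555,.012+h]; print(h,p.round(4)); delta(p,R)
E
```

```text
time: 1.77
eef_pos: [0.5402, -0.1157, 0.3908]
tcp_rot: [0.987, 0.163, -0.0, -0.0]
contact_force: [0.5, -0.4, 0.3]
opening: 1.0
finger_force: 0.0
time: 2.6
eef_pos: [0.4449, 0.1255, 0.391]
tcp_rot: [0.959, 0.284, -0.0, -0.0]
contact_force: [-0.1, -0.7, 0.2]
opening: 1.007
finger_force: 0.0
0.12 [0.3679 0.1989 0.2297]
t 2.6 pos [0.4449 0.1255 0.391 ] q [ 0.05 -0.28  1.86 -0.    1.56  1.05]
rotvec deg(tool) [ 0.2 33.8 -0.6] shift mm now-frame [ -24.6 -103.5  161.3] after-turn frame [-109.4 -103.8  120.9]
0.05 [0.4004 0.2204 0.1716]
t 2.6 pos [0.4449 0.1255 0.391 ] q [ 0.05 -0.28  1.86 -0.    1.56  1.05]
rotvec deg(tool) [ 0.2 33.8 -0.6] shift mm now-frame [  14.4 -103.9  219.5] after-turn frame [-109.4 -103.8  190.9]
0.016 [0.4162 0.2309 0.1433]
t 2.6 pos [0.4449 0.1255 0.391 ] q [ 0.05 -0.28  1.86 -0.    1.56  1.05]
rotvec deg(tool) [ 0.2 33.8 -0.6] shift mm now-frame [  33.3 -104.1  247.7] after-turn frame [-109.4 -103.8  224.9]
```

```bash
python3 -m creep '[{"x":0,"y":-21,"z":0,"rx":0,"ry":6.8,"rz":0,"grip":1},{"x":0,"y":-21,"z":0,"rx":0,"ry":6.8,"rz":0,"grip":1},{"x":0,"y":-21,"z":0,"rx":0,"ry":6.8,"rz":0,"grip":1},{"x":0,"y":-21,"z":0,"rx":0,"ry":6.8,"rz":0,"grip":1},{"x":0,"y":-20,"z":0,"rx":0,"ry":6.6,"rz":-0.6,"grip":1},{"x":-27,"y":0,"z":30,"rx":0,"ry":0,"rz":0,"grip":1},{"x":-27,"y":0,"z":30,"rx":0,"ry":0,"rz":0,"grip":1},{"x":-28,"y":0,"z":30,"rx":0,"ry":0,"rz":0,"grip":1},{"x":-27,"y":0,"z":30,"rx":0,"ry":0,"rz":0,"grip":1},{"x":0,"y":0,"z":0,"rx":0,"ry":0,"rz":0,"grip":1}]'
python3 - <<'E'
from h import *
B=bframe(.59);R=np.c_[B[:,0],-B[:,1],-B[:,2]]
delta(H+B@[.045,.0555,.028],R)
from plant import optics
for n in("scene","top"):
    d=optics.read_camera(n); np.savez(f"{n}1.npz",**d)
s=load("scene",1);t=load("top",1)
cv2.imwrite("pics/c2.png",np.hstack([cv2.resize(s["color"][130:330,180:330],None,fx=2.6,fy=2.6),cv2.resize(t["color"][130:330,90:240],None,fx=2.6,fy=2.6)]))
E
```

```text
time: 3.43
eef_pos: [0.374, 0.1994, 0.2334]
tcp_rot: [0.918, 0.273, 0.278, -0.081]
contact_force: [-0.6, 0.0, 0.6]
opening: 1.0
finger_force: 0.0
t 3.43 pos [0.374  0.1994 0.2334] q [ 0.09 -0.71  2.48  0.34  0.86  0.93]
rotvec deg(tool) [ 0.5  0.2 -0.3] shift mm now-frame [ -6.2  -3.8 104.1] after-turn frame [ -6.4  -3.  104.1]
```

View pics/c2.png

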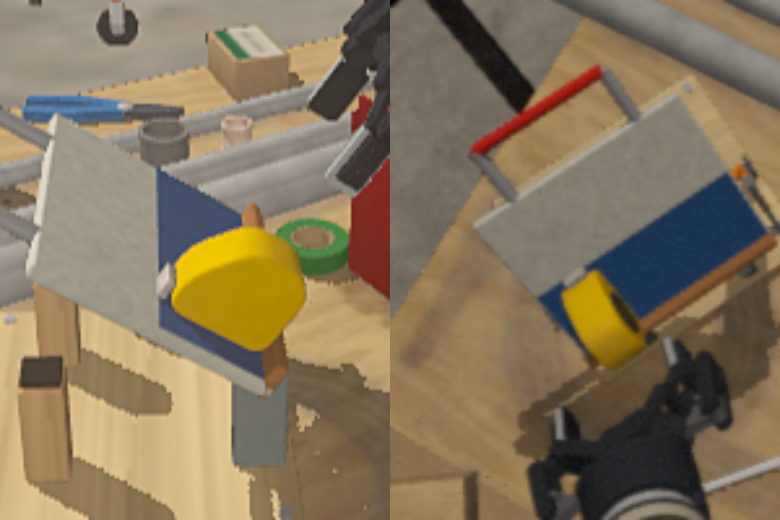

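The grip is aligned and straddles the tape in y. Descending along the tool axis and closing.

```bash
python3 -m creep '[{"x":-1,"y":-1,"z":26,"rx":0,"ry":0,"rz":0,"grip":1},{"x":-1,"y":-1,"z":26,"rx":0,"ry":0,"rz":0,"grip":1},{"x":-1,"y":-1,"z":26,"rx":0,"ry":0,"rz":0,"grip":1},{"x":0,"y":0,"z":18,"rx":0,"ry":0,"rz":0,"grip":1},{"x":0,"y":0,"z":8,"rx":0,"ry":0,"rz":0,"grip":1},{"x":0,"y":0,"z":0,"rx":0,"ry":0,"rz":0,"grip":0.35},{"x":0,"y":0,"z":0,"rx":0,"ry":0,"rz":0,"grip":0.2},{"x":0,"y":0,"z":0,"rx":0,"ry":0,"rz":0,"grip":0.2},{"x":0,"y":0,"z":0,"rx":0,"ry":0,"rz":0,"grip":0.2},{"x":0,"y":0,"z":0,"rx":0,"ry":0,"rz":0,"grip":0.2}]' 50
python3 - <<'E'
from h import *
B=bframe(.59);R=np.c_[B[:,0],-B[:,1],-B[:,2]]
delta(H+B@[.045,.0555,.028],R)
E
```

```text
time: 4.37
eef_pos: [0.4186, 0.2329, 0.1471]
tcp_rot: [0.917, 0.274, 0.279, -0.081]
contact_force: [-4.0, 0.4, 3.2]
opening: 0.417
finger_force: 50.5
t 4.37 pos [0.4186 0.2329 0.1471] q [ 0.18 -0.38  2.46  0.42  0.55  0.87]
rotvec deg(tool) [ 0.4  0.1 -0.1] shift mm now-frame [-4.7  0.3  1.4] after-turn frame [-4.7  0.3  1.4]
```

```bash
python3 -m creep '[{"x":8,"y":0,"z":-12,"rx":0,"ry":0,"rz":0,"grip":0.2},{"x":17,"y":0,"z":-25,"rx":0,"ry":0,"rz":0,"grip":0.2},{"x":17,"y":0,"z":-25,"rx":0,"ry":0,"rz":0,"grip":0.2},{"x":17,"y":0,"z":-25,"rx":0,"ry":0,"rz":0,"grip":0.2},{"x":0,"y":0,"z":0,"rx":0,"ry":-6.8,"rz":0,"grip":0.2},{"x":0,"y":0,"z":0,"rx":0,"ry":-6.8,"rz":0,"grip":0.2},{"x":0,"y":0,"z":0,"rx":0,"ry":-6.8,"rz":0,"grip":0.2},{"x":0,"y":0,"z":0,"rx":0,"ry":-6.8,"rz":0,"grip":0.2},{"x":0,"y":-20,"z":0,"rx":0,"ry":-6.7,"rz":0,"grip":0.2},{"x":0,"y":-20,"z":0,"rx":0,"ry":0,"rz":0,"grip":0.2}]'
python3 - <<'E'
from h import *
delta([.339,.353,.12],down(YAW+np.pi/2))
E
```

```text
time: 5.2
eef_pos: [0.3988, 0.2675, 0.25]
tcp_rot: [0.959, 0.285, -0.004, 0.004]
contact_force: [0.5, 0.5, -3.6]
opening: 0.409
finger_force: 51.7
t 5.2 pos [0.3988 0.2675 0.25  ] q [ 0.38 -0.16  2.02 -0.01  1.3   1.38]
rotvec deg(tool) [ -0.2   0.7 -90.4] shift mm now-frame [  -2.1 -105.   129.4] after-turn frame [104.3  -2.6 130. ]
```

```bash
python3 -m creep '[{"x":0,"y":-35,"z":0,"rx":0,"ry":0,"rz":0,"grip":0.2},{"x":0,"y":-35,"z":0,"rx":0,"ry":0.7,"rz":0,"grip":0.2},{"x":-2,"y":-35,"z":0,"rx":0,"ry":0,"rz":0,"grip":0.2},{"x":0,"y":0,"z":0,"rx":0,"ry":0,"rz":-7,"grip":0.2},{"x":0,"y":0,"z":0,"rx":0,"ry":0,"rz":-7,"grip":0.2},{"x":0,"y":0,"z":0,"rx":0,"ry":0,"rz":-7,"grip":0.2},{"x":0,"y":0,"z":0,"rx":0,"ry":0,"rz":-7,"grip":0.2},{"x":0,"y":0,"z":15,"rx":0,"ry":0,"rz":-7,"grip":0.2},{"x":0,"y":0,"z":25,"rx":0,"ry":0,"rz":-7,"grip":0.2},{"x":0,"y":0,"z":25,"rx":0,"ry":0,"rz":-7,"grip":0.2}]' && python3 -m creep '[{"x":0,"y":0,"z":25,"rx":0,"ry":0,"rz":-7,"grip":0.2},{"x":0,"y":0,"z":25,"rx":0,"ry":0,"rz":-7,"grip":0.2},{"x":0,"y":0,"z":15,"rx":0,"ry":0,"rz":-7,"grip":0.2},{"x":0,"y":0,"z":10,"rx":0,"ry":0,"rz":-7,"grip":0.2},{"x":0,"y":0,"z":10,"rx":0,"ry":0,"rz":-7,"grip":0.2},{"x":0,"y":0,"z":10,"rx":0,"ry":0,"rz":-6.4,"grip":0.2},{"x":0,"y":0,"z":10,"rx":0,"ry":0,"rz":0,"grip":0.2},{"x":0,"y":0,"z":10,"rx":0,"ry":0,"rz":0,"grip":0.2},{"x":0,"y":0,"z":5,"rx":0,"ry":0,"rz":0,"grip":0.2},{"x":0,"y":0,"z":0,"rx":0,"ry":0,"rz":0,"grip":0.2}]'
python3 - <<'E'
from h import *
delta([.339,.353,.02],down(YAW+np.pi/2))
from plant import optics
d=optics.read_camera("scene");np.savez("scene2.npz",**d)
cv2.imwrite("pics/c3.png",cv2.resize(d["color"][180:384,180:400],None,fx=2.9,fy=2.9))
E
```

```text
time: 6.03
eef_pos: [0.3386, 0.3537, 0.185]
tcp_rot: [0.751, 0.66, 0.005, 0.003]
contact_force: [0.4, -0.1, -4.2]
opening: 0.416
finger_force: 52.0
time: 6.87
eef_pos: [0.3383, 0.3528, 0.0634]
tcp_rot: [0.473, 0.881, 0.0, 0.003]
contact_force: [-0.2, -0.0, -3.3]
opening: 0.415
finger_force: 51.9
t 6.87 pos [0.3383 0.3528 0.0634] q [ 0.6   0.09  2.15 -0.01  0.9   0.02]
rotvec deg(tool) [0.2 0.3 0. ] shift mm now-frame [-0.   0.5 43.4] after-turn frame [-0.2  0.6 43.4]
```

View pics/c3.png

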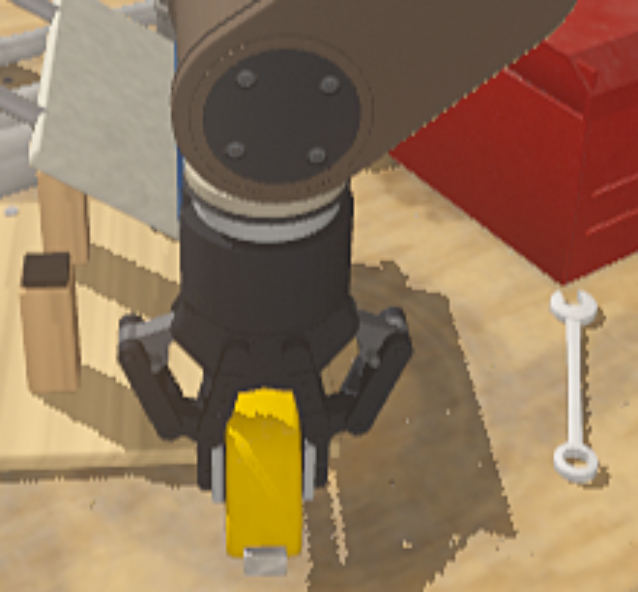

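The tape is held square and hangs upright, clear of the base. Lowering to contact.

```bash
python3 -m creep '[{"x":0,"y":0,"z":15,"rx":0,"ry":0,"rz":0,"grip":0.2},{"x":0,"y":0,"z":12,"rx":0,"ry":0,"rz":0,"grip":0.2},{"x":0,"y":0,"z":8,"rx":0,"ry":0,"rz":0,"grip":0.2},{"x":0,"y":0,"z":4,"rx":0,"ry":0,"rz":0,"grip":0.2},{"x":0,"y":0,"z":2,"rx":0,"ry":0,"rz":0,"grip":0.2},{"x":0,"y":0,"z":1,"rx":0,"ry":0,"rz":0,"grip":0.2},{"x":0,"y":0,"z":1,"rx":0,"ry":0,"rz":0,"grip":0.2},{"x":0,"y":0,"z":0,"rx":0,"ry":0,"rz":0,"grip":0.2},{"x":0,"y":0,"z":0,"rx":0,"ry":0,"rz":0,"grip":0.2},{"x":0,"y":0,"z":0,"rx":0,"ry":0,"rz":0,"grip":0.2}]'
```

```text
time: 7.75
eef_pos: [0.34, 0.3539, 0.0224]
tcp_rot: [0.472, 0.882, 0.002, 0.004]
contact_force: [1.2, 0.0, -3.0]
opening: 0.415
finger_force: 52.0
```

```bash
python3 -m creep '[{"x":0,"y":0,"z":1,"rx":0,"ry":0,"rz":0,"grip":0.2},{"x":0,"y":0,"z":1,"rx":0,"ry":0,"rz":0,"grip":0.2},{"x":0,"y":0,"z":1,"rx":0,"ry":0,"rz":0,"grip":0.2},{"x":0,"y":0,"z":1,"rx":0,"ry":0,"rz":0,"grip":0.2},{"x":0,"y":0,"z":0.5,"rx":0,"ry":0,"rz":0,"grip":0.2},{"x":0,"y":0,"z":0,"rx":0,"ry":0,"rz":0,"grip":0.2},{"x":0,"y":0,"z":0,"rx":0,"ry":0,"rz":0,"grip":0.2},{"x":0,"y":0,"z":0,"rx":0,"ry":0,"rz":0,"grip":0.2},{"x":0,"y":0,"z":0,"rx":0,"ry":0,"rz":0,"grip":0.2},{"x":0,"y":0,"z":0,"rx":0,"ry":0,"rz":0,"grip":0.2}]'
```

```text
time: 8.58
eef_pos: [0.3398, 0.3537, 0.0175]
tcp_rot: [0.472, 0.882, 0.002, 0.004]
contact_force: [-0.5, 0.3, -4.8]
opening: 0.417
finger_force: 52.0
```

```bash
python3 -m creep '[{"x":0,"y":0,"z":0.7,"rx":0,"ry":0,"rz":0,"grip":0.2},{"x":0,"y":0,"z":0.7,"rx":0,"ry":0,"rz":0,"grip":0.2},{"x":0,"y":0,"z":0.6,"rx":0,"ry":0,"rz":0,"grip":0.2},{"x":0,"y":0,"z":0,"rx":0,"ry":0,"rz":0,"grip":0.2},{"x":0,"y":0,"z":0,"rx":0,"ry":0,"rz":0,"grip":0.2},{"x":0,"y":0,"z":0,"rx":0,"ry":0,"rz":0,"grip":0.2},{"x":0,"y":0,"z":0,"rx":0,"ry":0,"rz":0,"grip":0.2},{"x":0,"y":0,"z":0,"rx":0,"ry":0,"rz":0,"grip":0.2},{"x":0,"y":0,"z":0,"rx":0,"ry":0,"rz":0,"grip":0.2},{"x":0,"y":0,"z":0,"rx":0,"ry":0,"rz":0,"grip":0.2}]'
```

```text
time: 9.42
eef_pos: [0.34, 0.3538, 0.0172]
tcp_rot: [0.472, 0.882, 0.001, 0.004]
contact_force: [-3.8, -3.5, 8.2]
opening: 0.419
finger_force: 53.4
```

The tape is on the bench: the force flipped to +8 N, and the height matches the grasp. Releasing, rising, then over to the bar.

```bash
python3 -m creep '[{"x":0,"y":0,"z":-0.8,"rx":0,"ry":0,"rz":0,"grip":0.45},{"x":0,"y":0,"z":0,"rx":0,"ry":0,"rz":0,"grip":0.55},{"x":0,"y":0,"z":0,"rx":0,"ry":0,"rz":0,"grip":0.7},{"x":0,"y":0,"z":0,"rx":0,"ry":0,"rz":0,"grip":0.7},{"x":0,"y":0,"z":-10,"rx":0,"ry":0,"rz":0,"grip":0.7},{"x":0,"y":0,"z":-25,"rx":0,"ry":0,"rz":0,"grip":0.7},{"x":0,"y":0,"z":-40,"rx":0,"ry":0,"rz":0,"grip":0.7},{"x":0,"y":0,"z":-40,"rx":0,"ry":0,"rz":0,"grip":0.7},{"x":0,"y":0,"z":-40,"rx":0,"ry":0,"rz":0,"grip":0.7},{"x":0,"y":0,"z":-40,"rx":0,"ry":0,"rz":0,"grip":0.7}]' && python3 -m creep '[{"x":0,"y":0,"z":-40,"rx":0,"ry":0,"rz":0,"grip":0.7},{"x":0,"y":0,"z":-40,"rx":0,"ry":0,"rz":0,"grip":0.5},{"x":-33,"y":25,"z":0,"rx":0,"ry":0,"rz":0,"grip":0.5},{"x":-33,"y":25,"z":0,"rx":0,"ry":0,"rz":0,"grip":0.5},{"x":-33,"y":25,"z":0,"rx":0,"ry":0,"rz":0,"grip":0.5},{"x":-33,"y":25,"z":0,"rx":0,"ry":0,"rz":0,"grip":0.5},{"x":-33,"y":25,"z":0,"rx":0,"ry":0,"rz":0,"grip":0.5},{"x":-33,"y":26,"z":0,"rx":0,"ry":0,"rz":0,"grip":0.5},{"x":0,"y":0,"z":0,"rx":0,"ry":0,"rz":0,"grip":0.5},{"x":0,"y":0,"z":0,"rx":0,"ry":0,"rz":0,"grip":0.5}]'
python3 - <<'E'
from h import *
delta([.5785,.2717,.2227-.019],down(YAW+np.pi/2))
from plant import optics
for n in("scene","top"):
    d=optics.read_camera(n);np.savez(n+"3.npz",**d)
s=load("scene",3);t=load("top",3)
cv2.imwrite("pics/c4.png",np.hstack([cv2.resize(s["color"][130:384,130:330],None,fx=2,fy=2),cv2.resize(t["color"][100:354,60:260],None,fx=2,fy=2)]))
E
```

```text
time: 10.25
eef_pos: [0.3376, 0.3535, 0.2138]
tcp_rot: [0.472, 0.882, 0.002, 0.004]
contact_force: [0.1, 0.4, -0.0]
opening: 0.699
finger_force: 0.0
time: 11.08
eef_pos: [0.5738, 0.2714, 0.2926]
tcp_rot: [0.473, 0.881, 0.001, 0.003]
contact_force: [-0.2, 0.7, 0.4]
opening: 0.501
finger_force: 0.0
t 11.08 pos [0.5738 0.2714 0.2926] q [ 0.28  0.16  1.62 -0.    1.36 -0.3 ]
rotvec deg(tool) [ 0.3  0.2 -0. ] shift mm now-frame [-1.9  3.6 88.9] after-turn frame [-2.3  4.1 88.9]
```

View pics/c4.png

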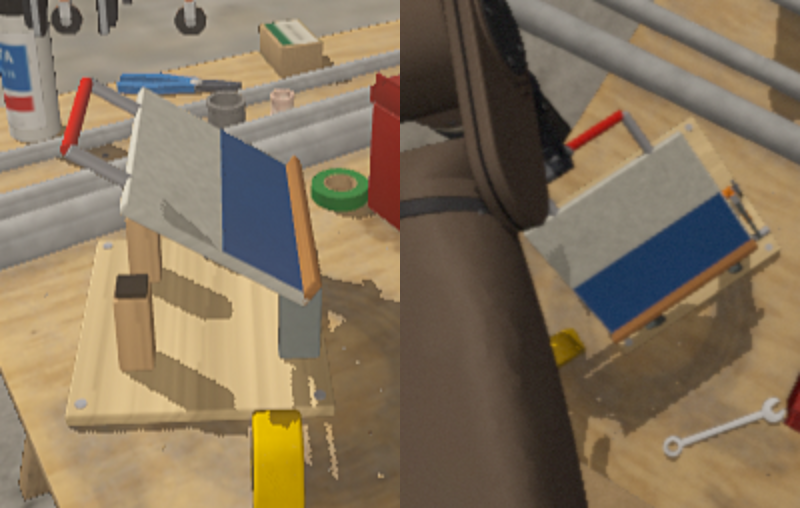

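The tape stands upright on the bench, the board is unchanged in its notch, and the gripper is over the bar. Descending and gripping the bar.

```bash
python3 -m creep '[{"x":-2,"y":4,"z":25,"rx":0,"ry":0,"rz":0,"grip":0.5},{"x":0,"y":0,"z":25,"rx":0,"ry":0,"rz":0,"grip":0.5},{"x":0,"y":0,"z":20,"rx":0,"ry":0,"rz":0,"grip":0.5},{"x":0,"y":0,"z":12,"rx":0,"ry":0,"rz":0,"grip":0.5},{"x":0,"y":0,"z":7,"rx":0,"ry":0,"rz":0,"grip":0.5},{"x":0,"y":0,"z":0,"rx":0,"ry":0,"rz":0,"grip":0.25},{"x":0,"y":0,"z":0,"rx":0,"ry":0,"rz":0,"grip":0.15},{"x":0,"y":0,"z":0,"rx":0,"ry":0,"rz":0,"grip":0},{"x":0,"y":0,"z":0,"rx":0,"ry":0,"rz":0,"grip":0},{"x":0,"y":0,"z":0,"rx":0,"ry":0,"rz":0,"grip":0}]' 30
python3 - <<'E'
from h import *
delta([.5785,.2717,.2227-.019],down(YAW+np.pi/2))
P=lambda th:np.array([.22*np.cos(th)-.006*np.sin(th),-(.22*np.sin(th)+.006*np.cos(th))])*1e3
ths=[.59,.65,.71,.77,.83,.89,.95,1.01,1.07,1.13,1.19,1.24,1.28,1.3]
print(np.diff([P(a) for a in ths],axis=0).round(1).tolist())
ths=[1.3,1.26,1.21]+list(np.arange(1.15,.06,-.06))+[.05,.025,.01,0]
print(np.c_[np.array(ths[1:]),np.diff([P(a) for a in ths],axis=0)].round(2).tolist())
E
```

```text
time: 12.02
eef_pos: [0.5777, 0.2735, 0.2055]
tcp_rot: [0.472, 0.882, 0.002, 0.004]
contact_force: [-2.1, 0.5, 0.2]
opening: 0.126
finger_force: 29.3
t 12.02 pos [0.5777 0.2735 0.2055] q [ 0.28  0.23  1.7  -0.    1.21 -0.3 ]
rotvec deg(tool) [0.5 0.3 0.1] shift mm now-frame [-1.9 -0.3  1.8] after-turn frame [-1.9 -0.3  1.8]
[[-8.0, -10.5], [-8.6, -10.0], [-9.2, -9.5], [-9.7, -8.9], [-10.2, -8.3], [-10.7, -7.7], [-11.2, -7.1], [-11.6, -6.4], [-11.9, -5.7], [-12.2, -4.9], [-10.4, -3.6], [-8.5, -2.5], [-4.3, -1.1]]
[[1.26, 8.5, 2.29], [1.21, 10.48, 3.34], [1.15, 12.34, 4.69], [1.09, 12.04, 5.43], [1.03, 11.69, 6.14], [0.97, 11.3, 6.83], [0.91, 10.87, 7.49], [0.85, 10.4, 8.13], [0.79, 9.9, 8.74], [0.73, 9.35, 9.32], [0.67, 8.78, 9.86], [0.61, 8.17, 10.37], [0.55, 7.53, 10.84], [0.49, 6.87, 11.27], [0.43, 6.18, 11.67], [0.37, 5.47, 12.02], [0.31, 4.74, 12.32], [0.25, 3.99, 12.58], [0.19, 3.23, 12.8], [0.13, 2.46, 12.97], [0.07, 1.68, 13.1], [0.05, 0.38, 4.38], [0.02, 0.36, 5.49], [0.01, 0.15, 3.3], [0.0, 0.07, 2.2]]
```

```bash
python3 -m creep '[{"x":0,"y":-8,"z":-10.5,"rx":0,"ry":0,"rz":0,"grip":0},{"x":0,"y":-8.6,"z":-10,"rx":0,"ry":0,"rz":0,"grip":0},{"x":0,"y":-9.2,"z":-9.5,"rx":0,"ry":0,"rz":0,"grip":0},{"x":0,"y":-9.7,"z":-8.9,"rx":0,"ry":0,"rz":0,"grip":0},{"x":0,"y":-10.2,"z":-8.3,"rx":0,"ry":0,"rz":0,"grip":0},{"x":0,"y":-10.7,"z":-7.7,"rx":0,"ry":0,"rz":0,"grip":0},{"x":0,"y":-11.2,"z":-7.1,"rx":0,"ry":0,"rz":0,"grip":0},{"x":0,"y":0,"z":0,"rx":0,"ry":0,"rz":0,"grip":0},{"x":0,"y":0,"z":0,"rx":0,"ry":0,"rz":0,"grip":0},{"x":0,"y":0,"z":0,"rx":0,"ry":0,"rz":0,"grip":0}]'
cat >> h.py <<'E'
def tilt():
    from plant import ctrl
    s=ctrl.get_state();g=s["eef_pos"]-.019*Ro.from_quat(s["tcp_rot"]).as_matrix()[:,2]-H
    a,b=g@ex,g[2];print("tilt",round(np.arctan2(b,a)-np.arctan2(.006,.22),3),"radius",round(np.hypot(a,b)*1e3,1),"y",round(g@ey*1e3,1))
E
python3 -c "
from h import *;tilt()"
```

```text
time: 12.85
eef_pos: [0.5236, 0.237, 0.2689]
tcp_rot: [0.472, 0.881, 0.006, 0.007]
contact_force: [3.9, 3.2, 6.3]
opening: 0.126
finger_force: 31.3
tilt 1.008 radius 224.3 y 1.4
```

```bash
python3 -m creep '[{"x":0,"y":-10.6,"z":-8.4,"rx":0,"ry":0,"rz":0,"grip":0},{"x":0,"y":-11.9,"z":-5.7,"rx":0,"ry":0,"rz":0,"grip":0},{"x":0,"y":-12.2,"z":-4.9,"rx":0,"ry":0,"rz":0,"grip":0},{"x":0,"y":-10.4,"z":-3.6,"rx":0,"ry":0,"rz":0,"grip":0},{"x":0,"y":-8.5,"z":-2.5,"rx":0,"ry":0,"rz":0,"grip":0},{"x":0,"y":-4.3,"z":-1.1,"rx":0,"ry":0,"rz":0,"grip":0},{"x":0,"y":0,"z":0,"rx":0,"ry":0,"rz":0,"grip":0},{"x":0,"y":0,"z":0,"rx":0,"ry":0,"rz":0,"grip":0},{"x":0,"y":0,"z":0,"rx":0,"ry":0,"rz":0,"grip":0},{"x":0,"y":0,"z":0,"rx":0,"ry":0,"rz":0,"grip":0}]'
python3 - <<'E'
from h import *
tilt()
from plant import optics
for n in("scene","top"):
    d=optics.read_camera(n);np.savez(n+"4.npz",**d)
s=load("scene",4);t=load("top",4)
cv2.imwrite("pics/c5.png",np.hstack([cv2.resize(s["color"][100:300,130:330],None,fx=2,fy=2),cv2.resize(t["color"][180:260,200:280],None,fx=5,fy=5)]))
E
```

```text
time: 13.68
eef_pos: [0.4751, 0.2043, 0.2945]
tcp_rot: [0.472, 0.881, 0.005, 0.007]
contact_force: [3.2, 1.5, 7.2]
opening: 0.126
finger_force: 31.0
tilt 1.293 radius 225.6 y 1.0
```

View pics/c5.png

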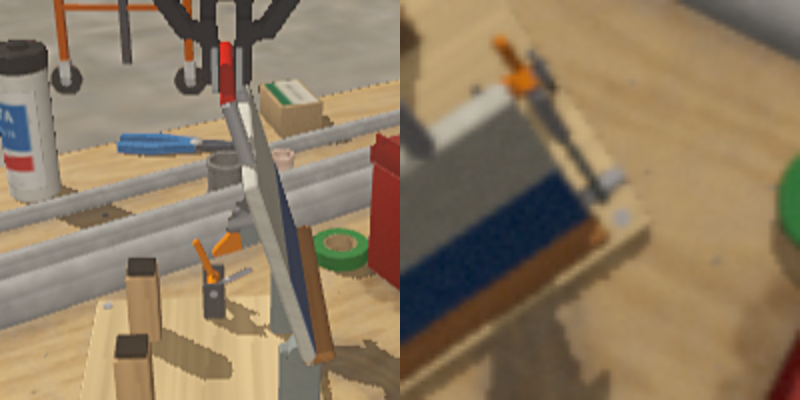

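The board is at about 1.29 rad and the orange pawl is tipped out, away from the quadrant. Lowering along the arc.

```bash
python3 -m creep '[{"x":0,"y":8.5,"z":0.5,"rx":0,"ry":0,"rz":0,"grip":0},{"x":0,"y":10.5,"z":3.3,"rx":0,"ry":0,"rz":0,"grip":0},{"x":0,"y":12.3,"z":4.7,"rx":0,"ry":0,"rz":0,"grip":0},{"x":0,"y":12,"z":5.4,"rx":0,"ry":0,"rz":0,"grip":0},{"x":0,"y":11.7,"z":6.1,"rx":0,"ry":0,"rz":0,"grip":0},{"x":0,"y":11.3,"z":6.8,"rx":0,"ry":0,"rz":0,"grip":0},{"x":0,"y":10.9,"z":7.5,"rx":0,"ry":0,"rz":0,"grip":0},{"x":0,"y":10.4,"z":8.1,"rx":0,"ry":0,"rz":0,"grip":0},{"x":0,"y":9.9,"z":8.7,"rx":0,"ry":0,"rz":0,"grip":0},{"x":0,"y":0,"z":0,"rx":0,"ry":0,"rz":0,"grip":0}]'
python3 -c "
from h import *;tilt()"
```

```text
time: 14.62
eef_pos: [0.555, 0.2584, 0.2381]
tcp_rot: [0.472, 0.882, 0.001, 0.003]
contact_force: [2.5, 1.5, 1.5]
opening: 0.124
finger_force: 31.7
tilt 0.788 radius 222.7 y 1.8
```

```bash
python3 -m creep '[{"x":0,"y":9.4,"z":9.3,"rx":0,"ry":0,"rz":0,"grip":0},{"x":0,"y":8.8,"z":9.9,"rx":0,"ry":0,"rz":0,"grip":0},{"x":0,"y":8.2,"z":10.4,"rx":0,"ry":0,"rz":0,"grip":0},{"x":0,"y":7.5,"z":10.8,"rx":0,"ry":0,"rz":0,"grip":0},{"x":0,"y":6.9,"z":11.3,"rx":0,"ry":0,"rz":0,"grip":0},{"x":0,"y":6.2,"z":11.7,"rx":0,"ry":0,"rz":0,"grip":0},{"x":0,"y":5.5,"z":12,"rx":0,"ry":0,"rz":0,"grip":0},{"x":0,"y":4.7,"z":12.3,"rx":0,"ry":0,"rz":0,"grip":0},{"x":0,"y":0,"z":0,"rx":0,"ry":0,"rz":0,"grip":0},{"x":0,"y":0,"z":0,"rx":0,"ry":0,"rz":0,"grip":0}]'
python3 -c "
from h import *;tilt()"
```

```text
time: 15.45
eef_pos: [0.6013, 0.2895, 0.1521]
tcp_rot: [0.472, 0.882, 0.001, 0.002]
contact_force: [-3.2, 1.4, -2.7]
opening: 0.123
finger_force: 30.3
tilt 0.323 radius 221.9 y 2.2
```

```bash
python3 -m creep '[{"x":0,"y":4,"z":12.6,"rx":0,"ry":0,"rz":0,"grip":0},{"x":0,"y":3.2,"z":12.8,"rx":0,"ry":0,"rz":0,"grip":0},{"x":0,"y":2.5,"z":13,"rx":0,"ry":0,"rz":0,"grip":0},{"x":0,"y":1.3,"z":10,"rx":0,"ry":0,"rz":0,"grip":0},{"x":0,"y":0.7,"z":8,"rx":0,"ry":0,"rz":0,"grip":0},{"x":0,"y":0.4,"z":5,"rx":0,"ry":0,"rz":0,"grip":0},{"x":0,"y":0.2,"z":3,"rx":0,"ry":0,"rz":0,"grip":0},{"x":0,"y":0,"z":0,"rx":0,"ry":0,"rz":0,"grip":0},{"x":0,"y":0,"z":0,"rx":0,"ry":0,"rz":0,"grip":0},{"x":0,"y":0,"z":0,"rx":0,"ry":0,"rz":0,"grip":0}]'
python3 -c "
from h import *;tilt()"
```

```text
time: 16.28
eef_pos: [0.6108, 0.2958, 0.0894]
tcp_rot: [0.472, 0.882, -0.0, 0.001]
contact_force: [-8.0, -0.6, 0.0]
opening: 0.125
finger_force: 29.8
tilt 0.034 radius 220.3 y 2.2
```

```bash
python3 -m creep '[{"x":0,"y":-1,"z":1.5,"rx":0,"ry":0,"rz":0,"grip":0},{"x":0,"y":-0.5,"z":1.5,"rx":0,"ry":0,"rz":0,"grip":0},{"x":0,"y":0,"z":1.2,"rx":0,"ry":0,"rz":0,"grip":0},{"x":0,"y":0,"z":1,"rx":0,"ry":0,"rz":0,"grip":0},{"x":0,"y":0,"z":0.8,"rx":0,"ry":0,"rz":0,"grip":0},{"x":0,"y":0,"z":0.7,"rx":0,"ry":0,"rz":0,"grip":0},{"x":0,"y":0,"z":0.5,"rx":0,"ry":0,"rz":0,"grip":0},{"x":0,"y":0,"z":0,"rx":0,"ry":0,"rz":0,"grip":0},{"x":0,"y":0,"z":0,"rx":0,"ry":0,"rz":0,"grip":0},{"x":0,"y":0,"z":0,"rx":0,"ry":0,"rz":0,"grip":0}]'
python3 -c "
from h import *;tilt()"
```

```text
time: 17.12
eef_pos: [0.6109, 0.2958, 0.0891]
tcp_rot: [0.472, 0.882, 0.001, 0.002]
contact_force: [-16.3, -2.4, 20.4]
opening: 0.123
finger_force: 31.8
tilt 0.032 radius 220.3 y 2.2
```

Run:
```python
from h import *
from plant import optics
d=optics.read_camera("scene");np.savez("scene5.npz",**d)
m=cv2.inRange(cv2.cvtColor(d["color"],cv2.COLOR_BGR2HSV),(0,130,60),(6,255,255))
for c in cv2.findContours(m,0,2)[0]:
    x,y,w,h=cv2.boundingRect(c)
    if x<320 and y>100 and w*h>8: print("red",x,y,w,h)
# reference check on picture 0 at .59, then predictions
for th in(0.59,0,.02,.035):
    B=bframe(th);print(th,[proj(d,H+B@[.22,y,.006]).round(1).tolist() for y in(-.06,.06)],"board corner +y free top",proj(d,H+B@[.17,.1,.012]).round(1))
# board side edge light pixels: brightness profile col around predicted corner
g=cv2.cvtColor(d["color"],cv2.COLOR_BGR2GRAY)
for th in(0,):
    u,v=proj(d,H+bframe(0)@[.12,.1,.012]).round().astype(int);print(u,v,g[v-10:v+16,u].tolist())
cv2.imwrite("pics/c6.png",cv2.resize(d["color"][150:350,100:330],None,fx=3.4,fy=3))
```

```text
red 143 236 12 36
red 314 131 198 147
0.59 [[173.7, 170.3], [163.6, 204.2]] board corner +y free top [191.9 230.5]
0 [[157.8, 229.3], [146.2, 269.0]] board corner +y free top [173.4 280.9]
0.02 [[157.6, 227.3], [146.0, 266.8]] board corner +y free top [173.4 279.2]
0.035 [[157.5, 225.8], [145.9, 265.2]] board corner +y free top [173.4 277.9]
206 280 [137, 136, 134, 137, 139, 139, 140, 137, 135, 136, 149, 166, 163, 163, 165, 155, 112, 100, 95, 85, 81, 78, 77, 78, 78, 79]
```

View pics/c6.png

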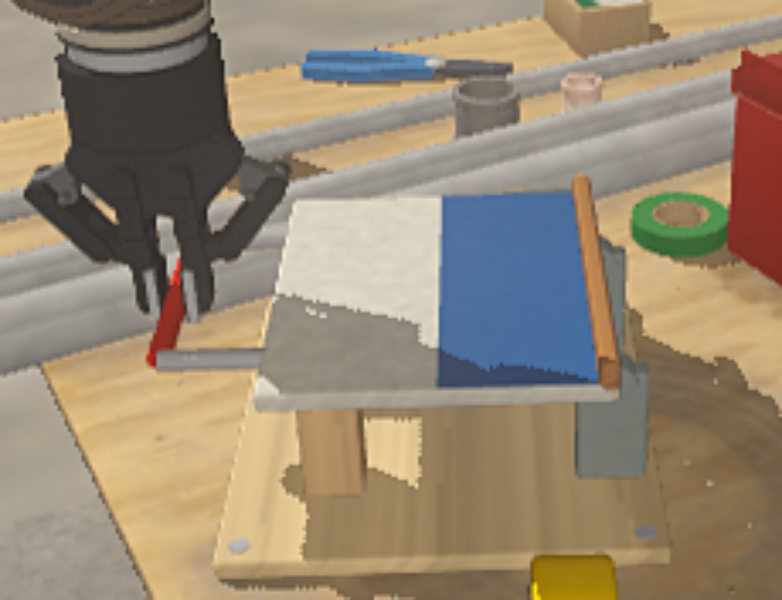

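The board is flat: the bar end and the board edge match the tilt = 0 prediction to within 1 px, and it carries load on its rests. Opening, rising and returning to above the tape.

```bash
python3 -m creep '[{"x":0,"y":-0.5,"z":-2.5,"rx":0,"ry":0,"rz":0,"grip":0},{"x":0,"y":0,"z":-1,"rx":0,"ry":0,"rz":0,"grip":0.15},{"x":0,"y":0,"z":0,"rx":0,"ry":0,"rz":0,"grip":0.25},{"x":0,"y":0,"z":0,"rx":0,"ry":0,"rz":0,"grip":0.4},{"x":0,"y":0,"z":0,"rx":0,"ry":0,"rz":0,"grip":0.4},{"x":0,"y":0,"z":-10,"rx":0,"ry":0,"rz":0,"grip":0.4},{"x":0,"y":0,"z":-35,"rx":0,"ry":0,"rz":0,"grip":0.4},{"x":0,"y":0,"z":-40,"rx":0,"ry":0,"rz":0,"grip":0.4},{"x":0,"y":0,"z":-40,"rx":0,"ry":0,"rz":0,"grip":0.7},{"x":0,"y":0,"z":0,"rx":0,"ry":0,"rz":0,"grip":0.7}]' && python3 -m creep '[{"x":28,"y":-28,"z":0,"rx":0,"ry":0,"rz":0,"grip":0.7},{"x":28,"y":-28,"z":0,"rx":0,"ry":0,"rz":0,"grip":0.7},{"x":28,"y":-28,"z":0,"rx":0,"ry":0,"rz":0,"grip":0.7},{"x":28,"y":-28,"z":0,"rx":0,"ry":0,"rz":0,"grip":0.7},{"x":28,"y":-28,"z":0,"rx":0,"ry":0,"rz":0,"grip":0.7},{"x":28,"y":-28,"z":0,"rx":0,"ry":0,"rz":0,"grip":0.7},{"x":28,"y":-27,"z":0,"rx":0,"ry":0,"rz":0,"grip":0.7},{"x":0,"y":0,"z":0,"rx":0,"ry":0,"rz":0,"grip":0.7},{"x":0,"y":0,"z":0,"rx":0,"ry":0,"rz":0,"grip":0.7},{"x":0,"y":0,"z":0,"rx":0,"ry":0,"rz":0,"grip":0.7}]'
python3 - <<'E'
from h import *
delta([.34,.3538,.0172],down(YAW+np.pi/2))
E
```

```text
time: 18.0
eef_pos: [0.6157, 0.2966, 0.2237]
tcp_rot: [0.472, 0.881, 0.009, 0.011]
contact_force: [1.3, -0.1, 3.3]
opening: 0.673
finger_force: 0.0
time: 18.83
eef_pos: [0.3403, 0.3505, 0.2095]
tcp_rot: [0.472, 0.882, 0.003, 0.005]
contact_force: [0.4, 0.2, 0.5]
opening: 0.699
finger_force: 0.0
t 18.83 pos [0.3403 0.3505 0.2095] q [ 0.59 -0.12  2.05 -0.01  1.2   0.01]
rotvec deg(tool) [0.5 0.3 0.2] shift mm now-frame [  4.   -0.3 192.3] after-turn frame [  2.9   1.6 192.3]
```

```bash
python3 -m creep '[{"x":3,"y":1,"z":35,"rx":0.4,"ry":0.3,"rz":0.2,"grip":0.7},{"x":0,"y":0,"z":35,"rx":0,"ry":0,"rz":0,"grip":0.7},{"x":0,"y":0,"z":35,"rx":0,"ry":0,"rz":0,"grip":0.7},{"x":0,"y":0,"z":30,"rx":0,"ry":0,"rz":0,"grip":0.7},{"x":0,"y":0,"z":25,"rx":0,"ry":0,"rz":0,"grip":0.7},{"x":0,"y":0,"z":15,"rx":0,"ry":0,"rz":0,"grip":0.7},{"x":0,"y":0,"z":10,"rx":0,"ry":0,"rz":0,"grip":0.7},{"x":0,"y":0,"z":5,"rx":0,"ry":0,"rz":0,"grip":0.7},{"x":0,"y":0,"z":0,"rx":0,"ry":0,"rz":0,"grip":0.7},{"x":0,"y":0,"z":0,"rx":0,"ry":0,"rz":0,"grip":0.7}]' && python3 -m creep '[{"x":0,"y":0,"z":0,"rx":0,"ry":0,"rz":0,"grip":0.5},{"x":0,"y":0,"z":0,"rx":0,"ry":0,"rz":0,"grip":0.4},{"x":0,"y":0,"z":0,"rx":0,"ry":0,"rz":0,"grip":0.2},{"x":0,"y":0,"z":0,"rx":0,"ry":0,"rz":0,"grip":0.2},{"x":0,"y":0,"z":0,"rx":0,"ry":0,"rz":0,"grip":0.2},{"x":0,"y":0,"z":-5,"rx":0,"ry":0,"rz":0,"grip":0.2},{"x":0,"y":0,"z":-20,"rx":0,"ry":0,"rz":0,"grip":0.2},{"x":0,"y":0,"z":-35,"rx":0,"ry":0,"rz":0,"grip":0.2},{"x":0,"y":0,"z":-40,"rx":0,"ry":0,"rz":0,"grip":0.2},{"x":0,"y":0,"z":-40,"rx":0,"ry":0,"rz":0,"grip":0.2}]' 50
python3 - <<'E'
from h import *
from plant import ctrl
# strip centre; tape bottom 19 mm below TCP -> place at face + .019
p=H+.0475*ex+ez*(.012+.019); print(p); delta(p,down(YAW+np.pi/2))
E
```

```text
time: 19.67
eef_pos: [0.3403, 0.3536, 0.0194]
tcp_rot: [0.474, 0.881, 0.001, 0.0]
contact_force: [0.9, -0.3, 0.3]
opening: 0.701
finger_force: 0.0
time: 20.5
eef_pos: [0.3371, 0.3521, 0.1581]
tcp_rot: [0.474, 0.881, -0.002, -0.001]
contact_force: [1.2, 1.0, -3.8]
opening: 0.413
finger_force: 50.7
[0.4682358  0.19879252 0.126     ]
t 20.5 pos [0.3371 0.3521 0.1581] q [ 0.6  -0.05  2.09  0.    1.11  0.01]
rotvec deg(tool) [-0.3 -0.  -0.1] shift mm now-frame [-200.2   25.    31.9] after-turn frame [-200.2   24.7   32.1]
```

```bash
python3 -m creep '[{"x":0,"y":0,"z":-10,"rx":0,"ry":0,"rz":0,"grip":0.2},{"x":-25,"y":4,"z":0,"rx":0,"ry":0,"rz":0,"grip":0.2},{"x":-35,"y":5,"z":0,"rx":0,"ry":0,"rz":0,"grip":0.2},{"x":-40,"y":5,"z":0,"rx":0,"ry":0,"rz":0,"grip":0.2},{"x":-40,"y":5,"z":0,"rx":0,"ry":0,"rz":0,"grip":0.2},{"x":-35,"y":4,"z":0,"rx":0,"ry":0,"rz":0,"grip":0.2},{"x":-20,"y":2,"z":0,"rx":0,"ry":0,"rz":0,"grip":0.2},{"x":-5,"y":0,"z":0,"rx":0,"ry":0,"rz":0,"grip":0.2},{"x":0,"y":0,"z":0,"rx":0,"ry":0,"rz":0,"grip":0.2},{"x":0,"y":0,"z":0,"rx":0,"ry":0,"rz":0,"grip":0.2}]'
python3 - <<'E'
from h import *
p=H+.0475*ex+ez*(.012+.0194); delta(p,down(YAW+np.pi/2))
E
```

```text
time: 21.33
eef_pos: [0.4688, 0.2003, 0.167]
tcp_rot: [0.474, 0.881, -0.001, -0.002]
contact_force: [-0.3, 0.2, -4.2]
opening: 0.42
finger_force: 50.9
t 21.33 pos [0.4688 0.2003 0.167 ] q [ 0.2  -0.01  2.03  0.    1.13 -0.38]
rotvec deg(tool) [-0.2 -0.1 -0.1] shift mm now-frame [-1.  -1.1 40.6] after-turn frame [-0.9 -1.3 40.6]
```

```bash
python3 -m creep '[{"x":-1,"y":-1,"z":15,"rx":0,"ry":0,"rz":0,"grip":0.2},{"x":0,"y":0,"z":11,"rx":0,"ry":0,"rz":0,"grip":0.2},{"x":0,"y":0,"z":6,"rx":0,"ry":0,"rz":0,"grip":0.2},{"x":0,"y":0,"z":3,"rx":0,"ry":0,"rz":0,"grip":0.2},{"x":0,"y":0,"z":2,"rx":0,"ry":0,"rz":0,"grip":0.2},{"x":0,"y":0,"z":1,"rx":0,"ry":0,"rz":0,"grip":0.2},{"x":0,"y":0,"z":0.7,"rx":0,"ry":0,"rz":0,"grip":0.2},{"x":0,"y":0,"z":0,"rx":0,"ry":0,"rz":0,"grip":0.2},{"x":0,"y":0,"z":0,"rx":0,"ry":0,"rz":0,"grip":0.2},{"x":0,"y":0,"z":0,"rx":0,"ry":0,"rz":0,"grip":0.2}]'
```

```text
time: 22.17
eef_pos: [0.4702, 0.1988, 0.1303]
tcp_rot: [0.474, 0.881, 0.0, 0.0]
contact_force: [0.1, -0.4, -2.6]
opening: 0.414
finger_force: 50.9
```

Not in contact yet, with about 4 mm to go.

```bash
python3 -m creep '[{"x":0,"y":-1,"z":1,"rx":0,"ry":0,"rz":0,"grip":0.2},{"x":0,"y":0,"z":1,"rx":0,"ry":0,"rz":0,"grip":0.2},{"x":0,"y":0,"z":0.7,"rx":0,"ry":0,"rz":0,"grip":0.2},{"x":0,"y":0,"z":0.6,"rx":0,"ry":0,"rz":0,"grip":0.2},{"x":0,"y":0,"z":0.6,"rx":0,"ry":0,"rz":0,"grip":0.2},{"x":0,"y":0,"z":0,"rx":0,"ry":0,"rz":0,"grip":0.2},{"x":0,"y":0,"z":0,"rx":0,"ry":0,"rz":0,"grip":0.2},{"x":0,"y":0,"z":0,"rx":0,"ry":0,"rz":0,"grip":0.2},{"x":0,"y":0,"z":0,"rx":0,"ry":0,"rz":0,"grip":0.2},{"x":0,"y":0,"z":0,"rx":0,"ry":0,"rz":0,"grip":0.2}]'
```

```text
time: 23.0
eef_pos: [0.469, 0.1982, 0.1271]
tcp_rot: [0.474, 0.881, -0.0, -0.0]
contact_force: [-4.7, -1.1, 5.6]
opening: 0.418
finger_force: 51.8
```

In contact. Releasing and retreating.

```bash
python3 -m creep '[{"x":0,"y":0,"z":-0.6,"rx":0,"ry":0,"rz":0,"grip":0.45},{"x":0,"y":0,"z":0,"rx":0,"ry":0,"rz":0,"grip":0.52},{"x":0,"y":0,"z":0,"rx":0,"ry":0,"rz":0,"grip":0.6},{"x":0,"y":0,"z":0,"rx":0,"ry":0,"rz":0,"grip":0.6},{"x":0,"y":0,"z":-8,"rx":0,"ry":0,"rz":0,"grip":0.6},{"x":0,"y":0,"z":-20,"rx":0,"ry":0,"rz":0,"grip":0.6},{"x":0,"y":0,"z":-35,"rx":0,"ry":0,"rz":0,"grip":0.6},{"x":0,"y":0,"z":-40,"rx":0,"ry":0,"rz":0,"grip":0.6},{"x":0,"y":0,"z":-40,"rx":0,"ry":0,"rz":0,"grip":0.6},{"x":0,"y":0,"z":0,"rx":0,"ry":0,"rz":0,"grip":0.6}]'
python3 - <<'E'
from h import *
from plant import optics
for n in("scene","top"):
    d=optics.read_camera(n);np.savez(n+"6.npz",**d)
s=load("scene",6);t=load("top",6)
cv2.imwrite("pics/c7.png",np.hstack([cv2.resize(s["color"][130:330,130:330],None,fx=2,fy=2),cv2.resize(t["color"][100:300,110:310],None,fx=2,fy=2)]))
print(proj(s,H+bframe(0)@[.12,.1,.012]))
E
```

```text
time: 23.83
eef_pos: [0.4733, 0.1992, 0.2805]
tcp_rot: [0.474, 0.881, 0.006, 0.007]
contact_force: [0.3, 0.2, 0.3]
opening: 0.602
finger_force: 0.0
[205.51890667 280.09513455]
```

View pics/c7.png

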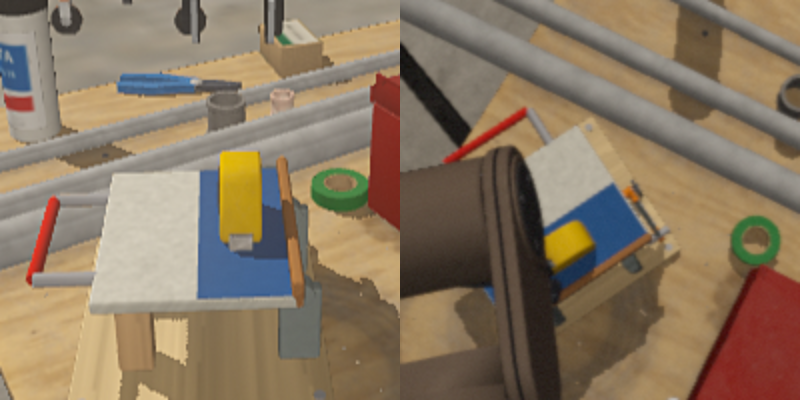

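The tape stands upright on the blue strip, parallel to the ledge. The board is flat, the couplings and green tape look unmoved, and the gripper is clear above. Handing in.

```bash
python3 -c "
from plant import sign_off
print(sign_off())"
```

```text
the job is handed in; nothing more can be done
None
```

The board now lies flat on its rests, lowered by hand after the pawl let go. The tape measure stands upright on the blue strip along the ledge, the couplings and green tape look unmoved in the last picture, and the job was handed in at about 24 s; no verdict came back.

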